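Match violin tailpieces to their peg sets, rack to rack

TASK

The four oiled tailpieces in the drying rack are ready: take them over to the set rack and lay each one in the tray whose four pegs are of the same wood, so that the row of tailpieces comes out in the same order as the row of peg sets. Each should lie arched side up, straight and centred on the tray's two cork rests, with its wide end next to the pegs. Set them down gently, do not drop them, and leave the oil jar standing where it is.

Things in the scene. Friction and masses are not known exactly. Their poses are not given: they have to be found in the camera images.
- tail_boxwood: Loose violin tailpiece, pale honey-yellow boxwood, black fret near the wide end; 40 g, 112 mm long, tapering evenly: 41 mm wide at x=+44, 33 at x=0, 22 at x=-52 mm; flat underside, arched top 13 mm high at x=0 (9 to 14.5 mm at the ends). Origin: centre of underside; x along it to the wide end, z up out of the arch. Starts in the drying rack: arch up, wide end away from the robot.
- tail_padauk: Loose violin tailpiece, bright orange-red padauk, black fret near the wide end; 40 g, 112 mm long, tapering evenly: 41 mm wide at x=+44, 33 at x=0, 22 at x=-52 mm; flat underside, arched top 13 mm high at x=0 (9 to 14.5 mm at the ends). Origin: centre of underside; x along it to the wide end, z up out of the arch. Starts in the drying rack: arch up, wide end away from the robot.
- tail_rosewood: Loose violin tailpiece, mid-brown rosewood, black fret near the wide end; 40 g, 112 mm long, tapering evenly: 41 mm wide at x=+44, 33 at x=0, 22 at x=-52 mm; flat underside, arched top 13 mm high at x=0 (9 to 14.5 mm at the ends). Origin: centre of underside; x along it to the wide end, z up out of the arch. Starts in the drying rack: arch up, wide end away from the robot.
- tail_ebony: Loose violin tailpiece, black ebony, white bone fret near the wide end; 40 g, 112 mm long, tapering evenly: 41 mm wide at x=+44, 33 at x=0, 22 at x=-52 mm; flat underside, arched top 13 mm high at x=0 (9 to 14.5 mm at the ends). Origin: centre of underside; x along it to the wide end, z up out of the arch. Starts in the drying rack: arch up, wide end away from the robot.
- tray_boxwood: Fixed tray with 4 pegs of pale honey-yellow boxwood, black collars. 225 (x) by 76 mm, sides 12 mm high. Origin: centre of underside; x to the pegs, z up. Pegs: x +20 to +108 mm, 20 mm high. Two cork rests across it at x=-84 and -12 mm (10 mm thick, 62 wide, tops at z=25 mm, floor 4 mm): the tailpiece's origin belongs at x=-48, y=0, z=25 mm, x axes alike. Four trays side by side, 80 mm apart.
- tray_padauk: Fixed tray with 4 pegs of bright orange-red padauk, black collars. 225 (x) by 76 mm, sides 12 mm high. Origin: centre of underside; x to the pegs, z up. Pegs: x +20 to +108 mm, 20 mm high. Two cork rests across it at x=-84 and -12 mm (10 mm thick, 62 wide, tops at z=25 mm, floor 4 mm): the tailpiece's origin belongs at x=-48, y=0, z=25 mm, x axes alike. Four trays side by side, 80 mm apart.
- tray_rosewood: Fixed tray with 4 pegs of mid-brown rosewood, black collars. 225 (x) by 76 mm, sides 12 mm high. Origin: centre of underside; x to the pegs, z up. Pegs: x +20 to +108 mm, 20 mm high. Two cork rests across it at x=-84 and -12 mm (10 mm thick, 62 wide, tops at z=25 mm, floor 4 mm): the tailpiece's origin belongs at x=-48, y=0, z=25 mm, x axes alike. Four trays side by side, 80 mm apart.
- tray_ebony: Fixed tray with 4 pegs of black ebony, white collars. 225 (x) by 76 mm, sides 12 mm high. Origin: centre of underside; x to the pegs, z up. Pegs: x +20 to +108 mm, 20 mm high. Two cork rests across it at x=-84 and -12 mm (10 mm thick, 62 wide, tops at z=25 mm, floor 4 mm): the tailpiece's origin belongs at x=-48, y=0, z=25 mm, x axes alike. Four trays side by side, 80 mm apart.
- drying_rack: Fixed pale wooden drying rack, 240 (x, away from the robot) by 330 mm; origin: centre of underside. The row of tailpieces, about 80 mm apart, lies across two rails (10 mm thick, tops 37 mm up) at x=-84 and -12 mm; base board 12 mm high, so 24 mm free under a tailpiece between the rails. Brass pins 10 mm high stand on the rails midway between neighbours. Its far ledge holds the jar and a brush.
- oil_jar: Small brown glass oil jar with a dark steel lid and white label, loose, 43 mm across, 52 mm high, 120 g; it stands on the far ledge of the drying rack, 110 mm or more (in x) beyond the middles of the tailpieces. Origin: centre of its underside. To be left standing where it is.
Mind the look-alikes: they are no part of the job. Of the things like the tail_rosewood, leave any that is green; of the rest the larger one is meant.

How it is judged:
By the outcome, as a careful person would: the job done as asked, in the order asked, and still so for the second after the job is handed in, with the robot touching nothing.
It also fails if it takes over 109 s, if anything falls off the work surface, if the arm or the gripper's body presses on something with over 40 N, if the wrist force passes 120 N, or if a joint passes its speed limit or range.

ROBOT

A 6-joint arm with a two-finger parallel gripper is mounted at the origin on the work surface. World frame = base frame: x ahead of the robot, y to its left, z up, the work surface at z = 0. Lengths are in m, angles in rad, forces in N, time in s.
With the tool pointing down it reaches from about 0.275 to 0.825 m from the base axis. Payload 4.9 kg.
Tool frame: the origin (TCP) lies midway between the tips of the shut fingers; the grasp point (between the pads) lies 19 mm behind it (bot.grip_depth is the distance from the TCP to the grasp point, in m); y points along the fingers, x is the direction in which the jaws open and shut, and the axes are right-handed (so a half turn about y gives the same grasp; the last joint's range is limited). The gripper opens to 85 mm and grips with 20 to 120 N. Pads are 22 mm wide; open, the fingers measure 114 mm over their backs; the gripper's body (76 mm by 85 mm) begins 54 mm behind the grasp point. The pads swing forward as they close: fully open they stand 13 mm farther back than shut.
Start: joints at [0.983, 0.326, -0.193, 1.052, 0, 1.437], TCP at [0.241, 0.494, 0.231] pointing down, gripper open.
Joint ranges: [-2.65, 2.65], [-0.97, 1.79], [-1.3, 1.35], [-1.93, 2.1], [-1.47, 1.37], [-3.14, 3.14]. Speed limits (rad/s): [2.57, 2.57, 3.14, 3.14, 3.14, 3.14].

INTERFACE

Orientations are given as a unit quaternion [w, x, y, z].
In Python, from cell import bot gives the robot as it stands. Calls block until the motion is done:
- bot.move_pose(position, orientation): joint-space move of the TCP to a pose.
- bot.move_linear(position, speed=0.15, rotation=None, until_force=None): straight line of the TCP; rotation=None keeps the orientation; speed is the mean speed in m/s. With until_force (N) it stops when the force on the tool has changed by that much, and returns True; else False.
- bot.goto_joints(angles): joint-space move.
- bot.set_gripper(opening, grasp_force=None): opening from 0.0 (shut) to 1.0 (fully open); grasp_force is the grip in N (None keeps the last); returns when the fingers have stopped.
- bot.wait(seconds).
- bot.solve_ik(position, orientation): joint angles nearest the present ones, or None.
- bot.camera(name): name is "scene" or "top"; returns the picture (420x560x3 uint8, red, green, blue); there is no depth.
- bot.calibration(name): a dict with "mtx" (3x3 intrinsics, pixels), "extrinsics" (4x4, takes a point from world to camera coordinates). Camera axes: x right, y down, z forward; pixel columns grow to the right and rows downward; lengths in m; the calibration is good to about 2 mm. A picture is of the moment at which its call begins. calibration takes no time and is no camera call.
A pose or a line that the arm cannot do raises bot.PlanningError and nothing moves.
- bot.close_job(): hands the job in, once; it reports no verdict.
Trained networks look in the newest picture that a camera, given by its name, has taken for a name from the list of things; names that differ only in an ending like _2 or _b are one class to them, and where a whole thing is asked for, a point or a joint stands for the part that bears it (a point fixed in the world has none). Each returns a list of dicts, best first, with "confidence" (0 to 1); they miss things now and then, are a little off and sometimes report something else, mostly with a low value. They report only what shows in the picture. A call takes as long as a camera call. They do not tell look-alikes from the thing itself.
- bot.search_frame(camera, thing): "bbox" ([left, top, width, height] in pixels, round what is visible of it).
Readings, each from a call of its own:
- bot.read_clock(): time.
- bot.read_joint_positions(): joint angles.
- bot.read_joint_vel(): joint speeds.
- bot.read_joint_efforts(): joint torques, N m.
- bot.read_position(): TCP position.
- bot.read_tool_rot(): TCP orientation.
- bot.read_ft_force(): force on the tool from outside, world axes, zero at the start.
- bot.read_moment(): the same for the moment, N m.
- bot.read_gripper_width(): opening from 0.0 (shut) to 1.0 (fully open).
Only numpy, scipy, OpenCV 4.12 (cv2) and the standard library are available. Lean on these libraries where they do the work, as an engineer would, in place of code of your own. Each camera call takes 0.05 s, during which the arm holds its last target. There are 200 camera calls.

## Working session

There is one attempt and no reset: what is moved stays moved. The work goes in short steps, each a Python script; the robot and the scene stay as the last script left them, time stands still between calls to the robot, and variables do not carry over. Pictures are saved under pics/ and viewed, about 12 in all and at most 16, crops included, and the job is handed in when it is done.

```bash
ls; mkdir -p pics; python3 - <<'E'
from cell import bot
import cv2
for c in("scene","top"):
    im=bot.camera(c); cv2.imwrite(f"pics/{c}0.png",im[:,:,::-1])
    k=bot.calibration(c); print(c,k["mtx"].round(1).tolist(),k["extrinsics"].round(3).tolist())
    for t in["tail_boxwood","tail_padauk","tail_rosewood","tail_ebony","tray_boxwood","tray_padauk","tray_rosewood","tray_ebony","drying_rack","oil_jar"]:
        print(t,[([int(v) for v in d["bbox"]],round(d["confidence"],2)) for d in bot.search_frame(c,t)])
print(bot.read_clock(),bot.read_tool_rot())
E
```

```text
pics
scene [[421.9, 0.0, 285.9], [0.0, 421.9, 208.3], [0.0, 0.0, 1.0]] [[-0.04, 0.999, 0.011, 0.02], [0.731, 0.037, -0.681, -0.293], [-0.681, -0.019, -0.732, 1.304], [0.0, 0.0, 0.0, 1.0]]
tail_boxwood [([435, 212, 22, 42], 0.96)]
tail_padauk [([395, 208, 28, 44], 0.55)]
tail_rosewood [([393, 145, 40, 27], 0.97), ([384, 182, 33, 14], 0.71), ([362, 210, 22, 41], 0.7)]
tail_ebony [([327, 209, 23, 41], 0.68)]
tray_boxwood [([173, 217, 49, 88], 0.71)]
tray_padauk [([90, 215, 62, 93], 0.83)]
tray_rosewood [([134, 213, 54, 91], 0.87)]
tray_ebony [([216, 215, 38, 90], 0.88)]
drying_rack [([315, 210, 167, 98], 0.95), ([91, 215, 61, 93], 0.44)]
oil_jar [([353, 263, 25, 25], 0.81)]
top [[384.5, 0.0, 278.5], [0.0, 384.5, 211.8], [0.0, 0.0, 1.0]] [[-0.008, -0.999, -0.037, 0.018], [-0.982, 0.015, -0.187, 0.44], [0.187, 0.035, -0.982, 0.965], [0.0, 0.0, 0.0, 1.0]]
tail_boxwood [([145, 178, 16, 39], 0.84)]
tail_padauk [([173, 175, 16, 42], 0.71)]
tail_rosewood [([206, 171, 12, 43], 0.88), ([137, 295, 37, 32], 0.84), ([163, 251, 31, 16], 0.68)]
tail_ebony [([175, 174, 13, 41], 0.55), ([203, 174, 16, 41], 0.34)]
tray_boxwood [([332, 129, 37, 78], 0.86)]
tray_padauk [([389, 124, 41, 78], 0.94)]
tray_rosewood [([360, 122, 37, 83], 0.88)]
tray_ebony [([307, 133, 30, 80], 0.7), ([171, 174, 18, 41], 0.23)]
drying_rack [([139, 135, 123, 89], 0.76)]
oil_jar []
1.1 [-0.59965678  0.5996701   0.37471437 -0.37469542]
```

```bash
python3 - <<'E'
import cv2
a=cv2.imread("pics/top0.png"); cv2.imwrite("pics/t0c.png",cv2.resize(a[110:340,125:440],(788,575),interpolation=cv2.INTER_CUBIC))
a=cv2.imread("pics/scene0.png"); cv2.imwrite("pics/s0c.png",cv2.resize(a[110:340,80:500],(798,437),interpolation=cv2.INTER_CUBIC))
E
```

```text
(no output)
```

View pics/t0c.png

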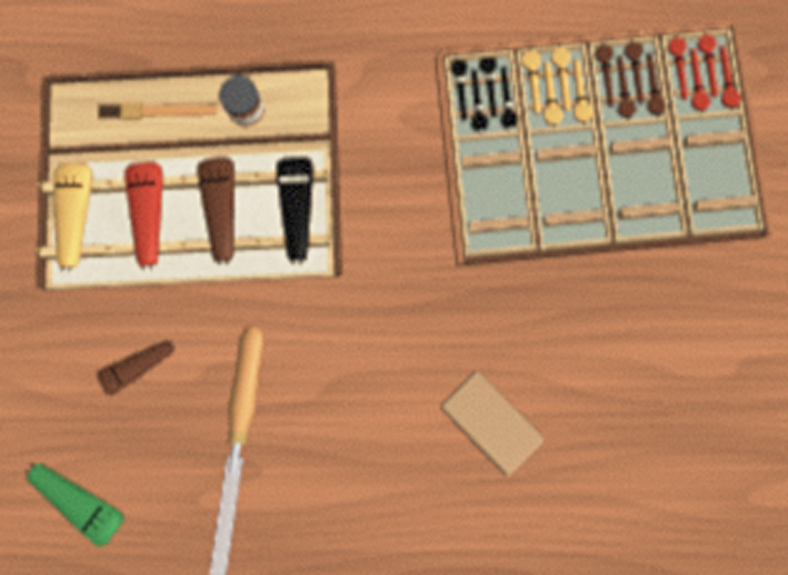

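View pics/s0c.png

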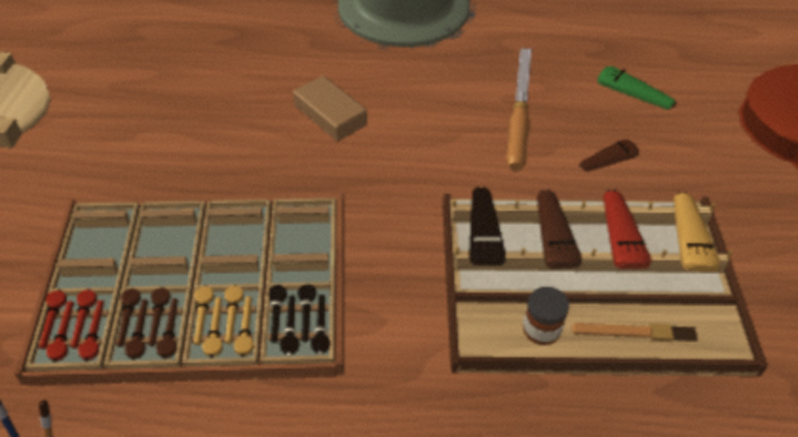

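The top view shows the tailpieces, left to right: boxwood, padauk, rosewood and ebony. The trays run ebony, boxwood, rosewood, padauk. The small brown and green look-alikes lie outside the rack. Next I fit the tailpiece poses and enlarge the trays.

```bash
cat > h.py <<'E'
import numpy as np, cv2
from scipy.optimize import minimize
from cell import bot
K={c:bot.calibration(c) for c in("scene","top")}
def proj(c,P):
    E=K[c]["extrinsics"]; q=(E[:3,:3]@np.atleast_2d(P).T+E[:3,3:]); q=K[c]["mtx"]@q
    return (q[:2]/q[2]).T
def unproj(c,uv,z):
    E=K[c]["extrinsics"]; R=E[:3,:3]; o=-R.T@E[:3,3]
    d=R.T@np.linalg.inv(K[c]["mtx"])@[uv[0],uv[1],1]
    return o+d*(z-o[2])/d[2]
def place(p,L):  # p=x,y,yaw ; z in L
    c,s=np.cos(p[2]),np.sin(p[2]); L=np.atleast_2d(L)
    return np.c_[p[0]+c*L[:,0]-s*L[:,1],p[1]+s*L[:,0]+c*L[:,1],L[:,2]]
xs=np.array([-56,-52,0,44,53,56])*1e-3; hw=np.array([8,11,16.5,20.5,19.5,16])*1e-3; ht=np.array([9,9.3,13,14.2,14.5,14.5])*1e-3
def tailpts(z0):
    L=[]
    for x,w,h in zip(xs,hw,ht):
        for s in(-1,1): L+=[(x,s*w,z0),(x,s*w,z0+.005),(x,s*w*.4,z0+h)]
    return np.array(L)
def fit(ims,seed,p0,z0=0.037,S=6):
    data=[]; T=tailpts(z0)
    for c,im in ims.items():
        q=proj(c,place(p0,T)); a=(q.min(0)-9).astype(int); b=(q.max(0)+10).astype(int)
        lab=cv2.cvtColor(im,cv2.COLOR_RGB2LAB).astype(np.float32)
        r=lab[a[1]:b[1],a[0]:b[0]]
        m=proj(c,place(p0,np.array([[x,0,z0+.012] for x in(-.02,-.01,0,.01,.02)]))).astype(int)
        ref=np.median([lab[v,u] for u,v in m],0)
        d=np.linalg.norm((r-ref)*[.6,1,1],axis=2)
        g=cv2.resize(d.astype(np.float32),None,fx=S,fy=S,interpolation=cv2.INTER_LINEAR)
        data.append((c,a,np.tanh((18-g)/8)))
    def cost(p):
        t=0
        for c,a,g in data:
            q=(proj(c,place(p,T))-a+.5)*S-.5
            m=np.zeros(g.shape,np.uint8); hull=cv2.convexHull(q.astype(np.float32))
            cv2.fillConvexPoly(m,np.round(hull*16).astype(np.int32),1,cv2.LINE_8,4)
            t-=g[m>0].sum()/1000
        return t
    sx=np.array([[0,0,0],[.006,0,0],[0,.006,0],[0,0,.08]])+p0
    r=minimize(cost,p0,method="Nelder-Mead",options=dict(initial_simplex=sx,xatol=1e-5,fatol=1e-3))
    r=minimize(cost,r.x,method="Nelder-Mead",options=dict(initial_simplex=sx-p0+r.x,xatol=1e-5,fatol=1e-3))
    return r.x,r.fun
E
python3 - <<'E'
from h import *
ims={c:cv2.imread(f"pics/{c}0.png")[:,:,::-1].copy() for c in K}
ctr=dict(boxwood=(72,215),padauk=(146,213),rosewood=(218,210),ebony=(297,208))
o={c:ims[c][:,:,::-1].copy() for c in K}
big={c:cv2.resize(o[c],None,fx=4,fy=4,interpolation=cv2.INTER_CUBIC) for c in K}
for n,(u,v) in ctr.items():
    p=unproj("top",(125+u/2.5,110+v/2.5),.045); p0=np.array([p[0],p[1],0.])
    res=[fit({c:ims[c] for c in cs},None,p0) for cs in(("top",),("scene",),("top","scene"))]
    print(n,p0.round(3),*[(r[0]*[1e3,1e3,57.3]).round(1).tolist()+[round(r[1],2)] for r in res])
    for c in K:
        h=cv2.convexHull(proj(c,place(res[2][0],tailpts(.037))).astype(np.float32)); cv2.polylines(big[c],[np.round((h+.5)*4-.5).astype(int)],True,(255,0,255),1)
a=big["top"][165*4:225*4,135*4:265*4]; b=big["scene"][200*4:260*4,315*4:465*4]
a=cv2.resize(a,(600,277)); b=cv2.resize(b,(600,240))
cv2.imwrite("pics/fit.png",np.vstack([a,b]))
r=lambda im,x0,x1,y0,y1,f:cv2.resize(im[y0:y1,x0:x1],None,fx=f,fy=f,interpolation=cv2.INTER_CUBIC)
cv2.imwrite("pics/trayt.png",r(o["top"],300,435,110,215,5.6)); cv2.imwrite("pics/trays.png",r(o["scene"],85,260,208,312,4.5))
E
```

```text
boxwood [0.488 0.344 0.   ] [493.3, 346.3, 0.4, np.float64(-7.48)] [483.4, 345.8, -1.2, np.float64(-7.12)] [489.9, 345.8, -2.0, np.float64(-14.07)]
padauk [0.489 0.265 0.   ] [490.1, 267.6, 5.1, np.float64(-5.71)] [485.3, 267.9, 3.9, np.float64(-9.59)] [487.0, 267.9, 4.6, np.float64(-15.17)]
rosewood [0.491 0.188 0.   ] [492.7, 189.2, 6.5, np.float64(-8.56)] [494.5, 190.2, 5.4, np.float64(-18.03)] [494.3, 190.0, 5.7, np.float64(-26.5)]
ebony [0.491 0.104 0.   ] [494.1, 106.5, 3.6, np.float64(-3.23)] [493.6, 107.7, 1.5, np.float64(-13.19)] [494.1, 107.8, 1.8, np.float64(-16.38)]
```

View pics/fit.png

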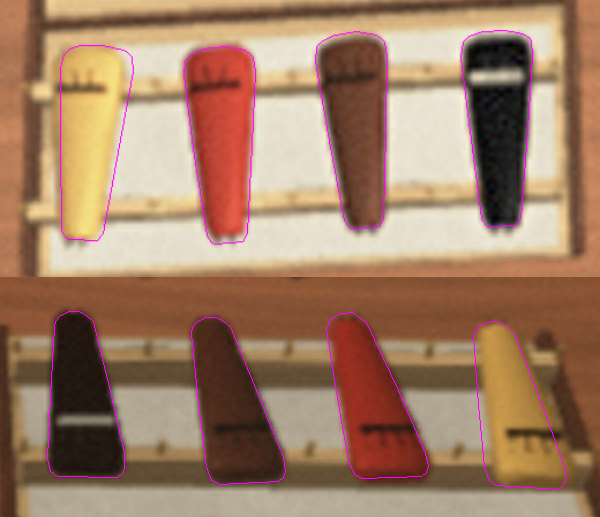

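View pics/trayt.png

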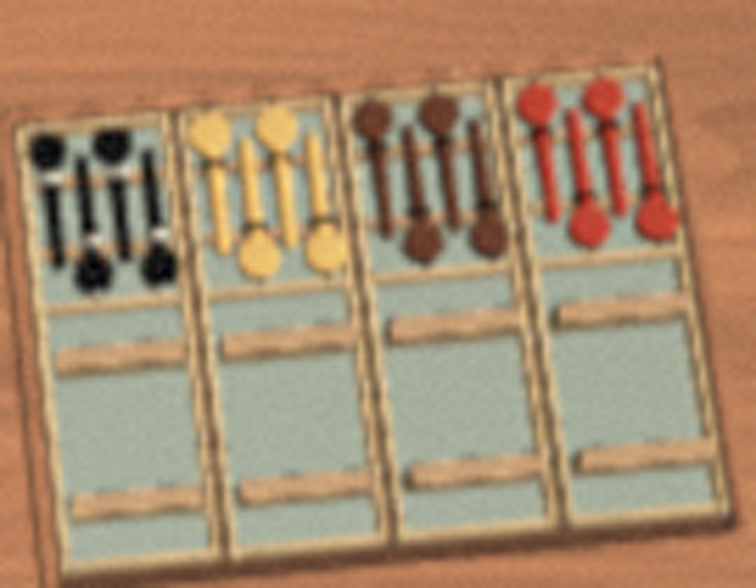

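View pics/trays.png

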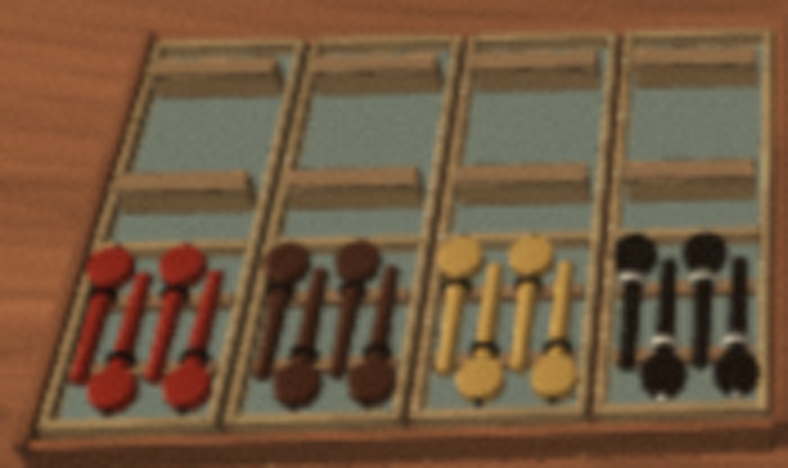

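Fits: rosewood, padauk and ebony agree with the picture. Boxwood is too wide against the cream rack and needs a tighter colour threshold. For the trays I'll fit the visible floor and rests as a model in both cameras.

```bash
sed -i 's/def fit(ims,seed,p0,z0=0.037,S=6)/def fit(ims,p0,z0=0.037,S=6,th=18,sh=8)/; s/(18-g)\/8/(th-g)\/sh/' h.py
cat >> h.py <<'E'
def box(x0,x1,y0,y1,z0,z1): return np.array([(x,y,z) for x in(x0,x1) for y in(y0,y1) for z in(z0,z1)])
def floormask(c,P,shape,S,a):
    p=P[:3]; t,xd,xe=P[3:]; F=np.zeros(shape,np.uint8)
    def fill(L,v):
        q=(proj(c,place(p,L))-a+.5)*S-.5; h=cv2.convexHull(q.astype(np.float32))
        cv2.fillConvexPoly(F,np.round(h*16).astype(np.int32),v,cv2.LINE_8,4)
    Y=(.12,.04,-.04,-.12)
    for y in Y: fill(box(-xe,xd,y-.038+t,y+.038-t,.004,.004),1)
    for y in Y:
        fill(box(-.1125,.1125,y+.038-t,y+.038,0,.012),0); fill(box(-.1125,.1125,y-.038,y-.038+t,0,.012),0)
        fill(box(-.1125,-xe,y-.038,y+.038,0,.012),0); fill(box(xd,xd+.003,y-.038,y+.038,0,.012),0)
        for x in(-.084,-.012): fill(box(x-.005,x+.005,y-.031,y+.031,.004,.025),0)
    return F
def fitrack(ims,p0,S=4):
    data=[]
    for c,im in ims.items():
        q=proj(c,place(p0,box(-.13,.03,-.17,.17,0,.02))); a=np.floor(q.min(0)).astype(int); b=np.ceil(q.max(0)).astype(int)
        lab=cv2.cvtColor(im,cv2.COLOR_RGB2LAB).astype(np.float32)[a[1]:b[1],a[0]:b[0]]
        # floor is greenish: low a channel
        g=cv2.resize(lab[:,:,1]+.5*lab[:,:,2],None,fx=S,fy=S,interpolation=cv2.INTER_LINEAR)
        th,_=cv2.threshold(np.clip(g,0,255).astype(np.uint8),0,1,cv2.THRESH_OTSU)
        data.append((c,a,np.tanh((th-g)/4)))
    cost=lambda P:-sum(g[floormask(c,P,g.shape,S,a)>0].sum() for c,a,g in data)/1000
    x=np.r_[p0,.003,.012,.1095]
    for _ in range(3):
        r=minimize(cost,x,method="Nelder-Mead",options=dict(initial_simplex=x+np.vstack([np.zeros(6),np.diag([.006,.006,.04,.0015,.003,.002])]),xatol=1e-5,fatol=1e-3,maxiter=600)); x=r.x
    return x,r.fun
E
python3 - <<'E'
from h import *
ims={c:cv2.imread(f"pics/{c}0.png")[:,:,::-1].copy() for c in K}
p0=np.array([.489,.344,-.05])
for th,sh in((18,8),(10,5),(7,4)):
  for cs in(("top",),("scene",),("top","scene")):
    r=fit({c:ims[c] for c in cs},p0,th=th,sh=sh); print(th,cs,(r[0]*[1e3,1e3,57.3]).round(1),round(r[1],1))
f=lambda u,v:unproj("top",(300+u/5.6,110+v/5.6),.012)
co=np.array([f(20,125),f(660,70),f(728,522),f(62,575)]); print(co.round(3).tolist())
m=co.mean(0); d=(co[0]+co[1]-co[2]-co[3]); p0=np.array([m[0],m[1],np.arctan2(d[1],d[0])])
for cs in(("top",),("scene",),("top","scene")):
    x,fv=fitrack({c:ims[c] for c in cs},p0); print(cs,(x*[1e3,1e3,57.3,1e3,1e3,1e3]).round(1),round(fv,1))
out=[]
for c,(x0,x1,y0,y1) in dict(top=(300,435,110,215),scene=(85,260,208,312)).items():
    S=4; im=cv2.resize(ims[c][y0:y1,x0:x1,::-1],None,fx=S,fy=S,interpolation=cv2.INTER_CUBIC)
    F=floormask(c,x,im.shape[:2],S,np.array([x0,y0])); cs,_=cv2.findContours(F,cv2.RETR_LIST,cv2.CHAIN_APPROX_NONE)
    cv2.drawContours(im,cs,-1,(255,0,255),1); out.append(cv2.resize(im,(540,int(im.shape[0]*540/im.shape[1]))))
o=np.vstack(out); cv2.imwrite("pics/rackfit.png",cv2.resize(o,None,fx=min(1,598/o.shape[0]),fy=min(1,598/o.shape[0])))
E
```

```text
18 ('top',) [493.4 346.2  -0.7] -7.2
18 ('scene',) [483.6 345.9  -2.3] -6.4
18 ('top', 'scene') [489.4 345.3  -2.8] -13.0
10 ('top',) [492.  344.6  -2.1] 1.3
10 ('scene',) [482.2 345.8  -8.3] 1.3
10 ('top', 'scene') [487.7 344.5  -6.7] 3.0
7 ('top',) [492.2 344.5  -2. ] 6.7
7 ('scene',) [480.7 344.8 -11.2] 5.3
7 ('top', 'scene') [487.  344.3  -9.7] 12.4
[[0.672, -0.058, 0.012], [0.693, -0.376, 0.012], [0.463, -0.391, 0.012], [0.442, -0.074, 0.012]]
('top',) [ 571.4 -223.6    4.5    1.8   18.2  110.6] -51.2
('scene',) [ 554.4 -225.7    4.4   -3.    22.4  117.9] -47.0
('top', 'scene') [ 569.  -223.9    4.3    1.4   21.3  107.9] -79.5
```

View pics/rackfit.png

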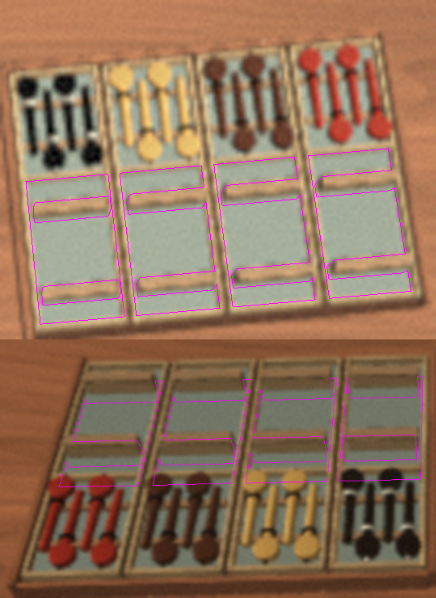

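The scene and top tray fits disagree in x, so the trays are probably raised. I'll add their height as a parameter.

```bash
python3 - <<'E'
s=open('h.py').read()
s=s.replace("p=P[:3]; t,xd,xe=P[3:]; F","p=P[:3]; t,xd,xe,zr=P[3:]; F").replace("q=(proj(c,place(p,L))-a+.5)*S-.5; h=","q=(proj(c,place(p,L+[0,0,zr]))-a+.5)*S-.5; h=")
s=s.replace("x=np.r_[p0,.003,.012,.1095]","x=np.r_[p0,.003,.015,.1095,.012]").replace("np.zeros(6)","np.zeros(7)").replace(".0015,.003,.002]",".0015,.003,.002,.008]")
s=s.replace("maxiter=600","maxiter=900")
s=s.replace("q=proj(c,place(p0,box(-.13,.03,-.17,.17,0,.02)))","q=proj(c,place(p0,box(-.14,.02,-.17,.17,0,.04)))")
open('h.py','w').write(s)
E
python3 - <<'E'
from h import *
ims={c:cv2.imread(f"pics/{c}0.png")[:,:,::-1].copy() for c in K}
x,fv=fitrack(ims,np.array([.567,-.225,.075])); print((x*[1e3,1e3,57.3,1e3,1e3,1e3,1e3]).round(1),round(fv,1)); np.save("rack.npy",x)
for c in K:
    y,fv=fitrack({c:ims[c]},x[:3]);print(c,(y*[1e3,1e3,57.3,1e3,1e3,1e3,1e3]).round(1),round(fv,1))
out=[]
for c,(x0,x1,y0,y1) in dict(top=(300,435,110,215),scene=(85,260,208,312)).items():
    S=4; im=cv2.resize(ims[c][y0:y1,x0:x1,::-1],None,fx=S,fy=S,interpolation=cv2.INTER_CUBIC)
    F=floormask(c,x,im.shape[:2],S,np.array([x0,y0])); cs,_=cv2.findContours(F,cv2.RETR_LIST,cv2.CHAIN_APPROX_NONE)
    cv2.drawContours(im,cs,-1,(255,0,255),1); out.append(cv2.resize(im,(540,int(im.shape[0]*540/im.shape[1]))))
o=np.vstack(out); cv2.imwrite("pics/rackfit2.png",cv2.resize(o,None,fx=.83,fy=.83)[:599])
# tail x disagreement vs height
st=dict(boxwood=(.489,.3445,-.05),padauk=(.487,.268,.08),rosewood=(.494,.19,.1),ebony=(.494,.108,.03))
for n,p in st.items():
  for z in(.027,.037,.047,.057):
    w=dict(th=13,sh=6) if n=="boxwood" else {}
    r=[fit({c:ims[c] for c in cs},np.array(p),z0=z,**w) for cs in(("top",),("scene",),("top","scene"))]
    print(n,z,*[(q[0]*[1e3,1e3,57.3]).round(1).tolist()+[round(float(q[1]),1)] for q in r])
E
```

```text
[ 566.7 -221.4    4.4    1.    19.9  109.2   14.1] -100.4
scene [ 5.381e+02 -2.256e+02  5.400e+00 -2.000e-01  6.660e+01  1.192e+02
 -8.800e+00] -57.5
top [ 567.9 -221.4    4.5    2.    18.1  109.7   12.4] -52.6
boxwood 0.027 [492.8, 347.9, -2.9, -1.9] [473.4, 348.9, -6.0, 0.2] [487.7, 347.9, -4.1, -0.3]
boxwood 0.037 [492.0, 345.0, -2.1, -2.8] [482.9, 346.4, -4.6, -3.1] [487.8, 345.2, -2.9, -5.4]
boxwood 0.047 [491.4, 342.7, -0.4, -1.5] [491.1, 341.1, -2.7, -3.9] [491.1, 342.1, -2.1, -5.4]
boxwood 0.057 [490.4, 340.6, 0.9, 2.0] [501.5, 339.5, -1.6, 1.0] [498.4, 339.7, -1.0, 3.8]
padauk 0.027 [493.0, 270.6, 5.9, -6.0] [476.8, 271.7, 4.3, -10.4] [486.2, 271.9, 4.6, -14.1]
padauk 0.037 [491.0, 267.7, 5.0, -6.0] [486.3, 268.3, 4.1, -11.2] [487.4, 268.2, 4.2, -17.1]
padauk 0.047 [489.1, 265.7, 5.6, -5.4] [495.8, 265.1, 3.7, -11.7] [492.6, 265.0, 4.3, -16.6]
padauk 0.057 [486.9, 262.9, 4.7, -2.5] [505.6, 261.7, 3.9, -7.3] [503.4, 262.6, 3.1, -7.4]
rosewood 0.027 [495.1, 192.1, 6.5, -8.9] [486.4, 192.7, 5.6, -18.1] [489.2, 192.7, 5.9, -25.2]
rosewood 0.037 [491.7, 189.1, 7.2, -8.7] [494.2, 190.1, 5.5, -18.2] [494.3, 190.0, 5.7, -26.8]
rosewood 0.047 [490.9, 187.7, 7.1, -8.4] [502.0, 187.6, 5.3, -17.5] [501.5, 187.9, 5.4, -24.4]
rosewood 0.057 [490.1, 185.7, 6.5, -7.7] [510.5, 185.1, 5.2, -16.8] [509.1, 186.2, 5.1, -22.7]
ebony 0.027 [496.6, 108.9, 3.4, -2.6] [485.9, 109.2, 1.7, -13.8] [488.8, 109.3, 1.9, -15.3]
ebony 0.037 [495.5, 107.5, 5.5, -2.8] [493.6, 107.8, 1.9, -13.4] [493.9, 107.9, 1.6, -16.1]
ebony 0.047 [493.8, 106.5, 4.8, -1.3] [501.6, 106.5, 1.1, -11.7] [500.9, 106.7, 1.3, -12.3]
ebony 0.057 [491.2, 104.8, 5.7, -2.0] [509.6, 105.4, 1.0, -11.5] [508.3, 105.2, 1.0, -11.3]
```

View pics/rackfit2.png

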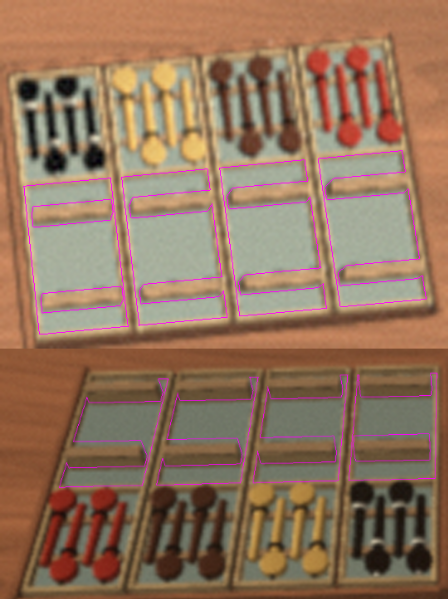

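The fit now matches both views with the trays raised about 12–14 mm, which puts the rest tops near z=0.037. I start with ebony.

```bash
cat > mv.py <<'E'
from h import *
from scipy.spatial.transform import Rotation as Ro
D=.014; GX=.004
def ori(yaw,s):
    x=np.array([-np.sin(yaw),np.cos(yaw),0])*s; y=np.array([0,0,-1.]); 
    return Ro.from_matrix(np.c_[x,y,np.cross(x,y)]).as_quat()[[3,0,1,2]]
def best(pos,yaw):
    c=[(abs(q[5]),s) for s in(1,-1) if (q:=bot.solve_ik(pos,ori(yaw,s))) is not None]
    return ori(yaw,min(c)[1])
def tcp(p,z): return place(p,[[GX,0,z]])[0]
def target(i,zr=.013):
    r=np.load("rack.npy"); p=np.array([.5672,-.2214,r[2]])
    t=place(p,[[-.048,(.12,.04,-.04,-.12)[i],0]])[0]; return np.array([t[0],t[1],r[2]])
def pick(p,z=.037):
    p=np.array(p); q=best(tcp(p,z+.09),p[2])
    bot.set_gripper(.65); bot.move_pose(tcp(p,z+.09),q)
    f=bot.move_linear(tcp(p,z-D),speed=.12,until_force=6)
    bot.set_gripper(0,30); w=bot.read_gripper_width()
    print("pick contact",f,"width",round(w,3),"tcp",bot.read_position())
    bot.move_linear(tcp(p,z+.08),speed=.2)
def put(p,z=.037,o=.56):
    q=best(tcp(p,z+.08),p[2])
    bot.move_pose(tcp(p,z+.08),q); print("w",round(bot.read_gripper_width(),3))
    bot.move_linear(tcp(p,z+.006-D),speed=.12)
    f=bot.move_linear(tcp(p,z-.005-D),speed=.015,until_force=1.5)
    print("put",f,"under z",round(bot.read_position()[2]+D,4),bot.read_ft_force())
    bot.set_gripper(o); bot.move_linear(tcp(p,z+.09),speed=.2)
E
python3 - <<'E'
from mv import *
pick((.4939,.1079,np.radians(1.8))); print(bot.read_clock())
put(target(0)); print(target(0),bot.read_clock())
bot.move_pose([.35,.1,.25],best([.35,.1,.25],0))
ims={c:bot.camera(c) for c in K}
for c in K: cv2.imwrite(f"pics/{c}1.png",ims[c][:,:,::-1])
a=ims["top"][100:230,130:440,::-1]; b=ims["scene"][190:320,80:500,::-1]
a=cv2.resize(a,(700,294),interpolation=2); b=cv2.resize(b,(700,217),interpolation=2); cv2.imwrite("pics/v1.png",np.vstack([a,b]))
for cs in(("top",),("scene",),("top","scene")): print((fit({c:ims[c] for c in cs},target(0),z0=.038)[0]*[1e3,1e3,57.3]).round(1))
print(bot.read_clock())
E
```

```text
pick contact False width 0.394 tcp [0.49867542 0.10812227 0.02400453]
5.2
w 0.395
put True under z 0.038 [-0.29714979  0.06392057  5.85099481]
[ 0.51007036 -0.10546811  0.07735358] 8.375
[ 508.1 -106.9    3.3]
[ 509.6 -106.     5.2]
[ 509.7 -106.3    4.6]
9.5917
```

View pics/v1.png

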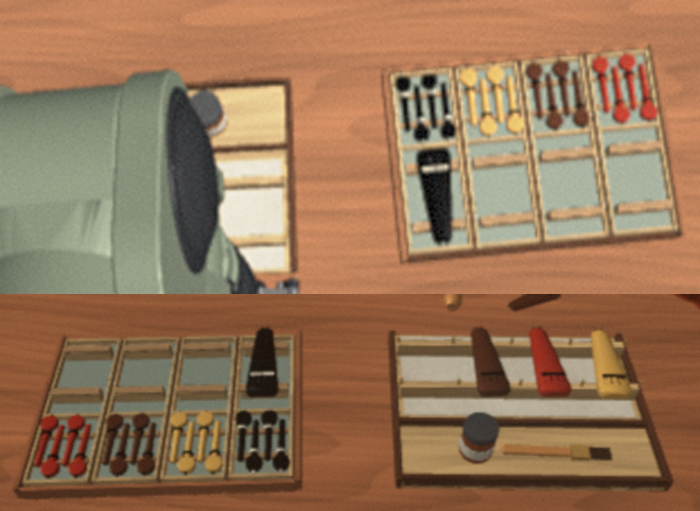

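Ebony lies in its tray, within about 1 mm and 0.2° of target, and the jar is undisturbed. Now the other three.

```bash
python3 - <<'E'
from mv import *
for n,p,i in(("rosewood",(.4940,.1899,5.7),2),("padauk",(.4885,.2678,4.3),3),("boxwood",(.4895,.3447,-2.8),1)):
    pick((p[0],p[1],np.radians(p[2])))
    if not .3<bot.read_gripper_width()<.5: print("BAD",n); break
    put(target(i)); print(n,bot.read_clock())
bot.goto_joints([0.983,.326,-.193,1.052,0,1.437])
ims={c:bot.camera(c) for c in K}
for c in K: cv2.imwrite(f"pics/{c}2.png",ims[c][:,:,::-1])
a=ims["top"][100:220,290:440,::-1]; b=ims["scene"][200:320,80:270,::-1]
a=cv2.resize(a,(420,336),interpolation=2); b=cv2.resize(b,(420,265),interpolation=2); cv2.imwrite("pics/v2.png",np.vstack([a,b])[:600])
for i in range(4):
    t=target(i); print((t*[1e3,1e3,57.3]).round(1),*[(fit({c:ims[c] for c in cs},t,z0=.037)[0]*[1e3,1e3,57.3]).round(1) for cs in(("top",),("scene",),("top","scene"))])
print(bot.search_frame("top","oil_jar")[:1],bot.search_frame("scene","oil_jar")[:1],bot.read_clock())
E
```

```text
pick contact False width 0.4 tcp [0.49873015 0.19049534 0.02405865]
w 0.396
put True under z 0.0381 [-0.44727511 -0.03777638  5.58504846]
rosewood 16.6333
pick contact False width 0.392 tcp [0.49326334 0.26840098 0.02410605]
w 0.391
put True under z 0.0381 [-0.53146751  0.45632933  3.56784331]
padauk 25.2833
pick contact False width 0.397 tcp [0.49427635 0.34490853 0.0242095 ]
w 0.396
put True under z 0.0382 [ 0.07407171 -0.74906847  5.01789579]
boxwood 34.1583
[ 510.1 -105.5    4.4] [ 509.8 -105.3    3.3] [ 509.2 -106.2    5.1] [ 509.  -106.     4.3]
[ 516.3 -185.2    4.4] [ 517.  -189.9    3.3] [ 509.8 -191.4    7.5] [ 515.8 -190.1    6.3]
[ 522.4 -265.     4.4] [ 520.6 -265.8    4.1] [ 522.4 -265.7    4.5] [ 522.1 -265.7    4.4]
[ 528.6 -344.8    4.4] [ 530.8 -347.3    3.2] [ 525.1 -349.3    4.7] [ 527.1 -348.1    4.8]
[{'bbox': [209.6, 140.3, 22.0, 16.7], 'confidence': 0.72}] [{'bbox': [354.1, 262.2, 24.3, 28.5], 'confidence': 0.89}] 36.9833
```

View pics/v2.png

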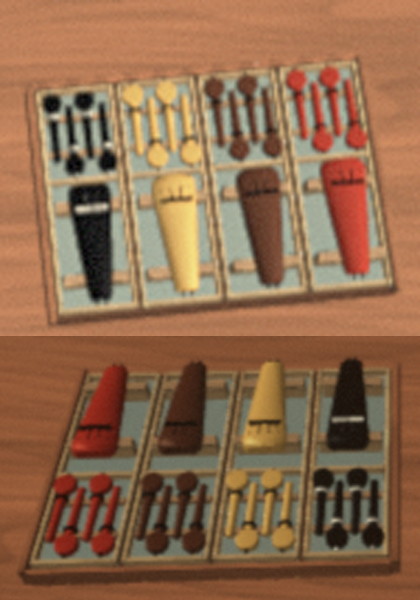

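The order is right and the spacing even. The boxwood and padauk colour fits differ from target by 3–5 mm in y, so I overlay the target outlines to judge.

```bash
python3 - <<'E'
from mv import *
out=[]
for c,(x0,x1,y0,y1),f in(("top",(305,430,150,215),6),("scene",(90,260,205,265),4.6)):
    im=cv2.imread(f"pics/{c}2.png")[y0:y1,x0:x1]; im=cv2.resize(im,None,fx=f,fy=f,interpolation=2)
    for i in range(4):
        h=cv2.convexHull(proj(c,place(target(i),tailpts(.037))).astype(np.float32))
        cv2.polylines(im,[np.round((h-[x0,y0]+.5)*f-.5).astype(int)],True,(255,0,255),1)
    out.append(cv2.resize(im,(600,int(im.shape[0]*600/im.shape[1]))) if 0 else im[:, :750])
w=max(o.shape[1] for o in out); o=np.vstack([cv2.copyMakeBorder(o,0,0,0,w-o.shape[1],0) for o in out]); s=min(1,598/o.shape[0])
cv2.imwrite("pics/ov.png",cv2.resize(o,None,fx=s,fy=s))
E
```

```text
(no output)
```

View pics/ov.png

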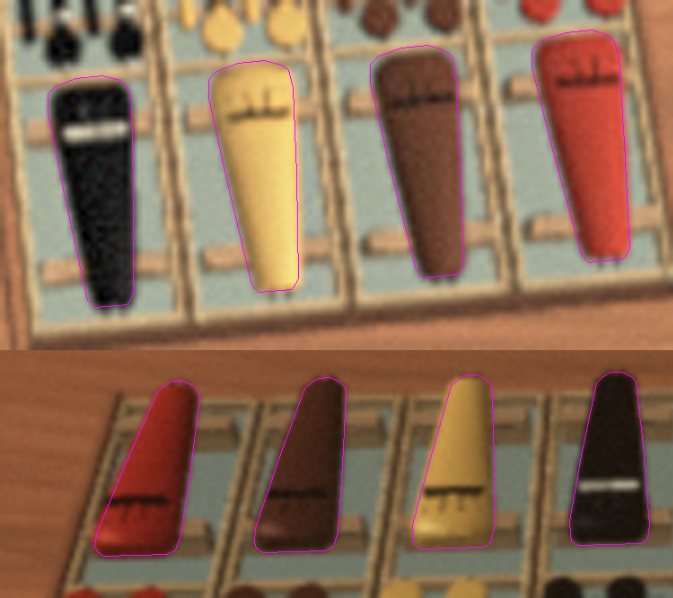

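```bash
python3 - <<'E'
from cell import bot
bot.close_job()
E
```

```text
the job is handed in; nothing more can be done
```

All four tailpieces are in the set rack, each beside pegs of its own wood: ebony, boxwood, rosewood, padauk, from left to right seen from the robot. I handed the job in after about 37 s of the 109 s, with the arm back at its start pose.

- **Placing:** Each piece was lowered slowly until it touched the rests and then released. The contact force read 4–6 N. The trays stand on a base about 13 mm high, which I found from the images and allowed for.
- **Order and position:** The last pictures show all four arch up with the wide end towards the pegs. Outlines drawn at the target poses match the pieces in both cameras to about 1 mm.
- **Check that disagreed:** The automatic colour fit agreed within about 2 mm for ebony and rosewood. It put boxwood about 5 mm and padauk about 3 mm off to the side. I took this as fit bias from colour, because the outlines and the even spacing of the row contradict it, so I did not move them again.
- **Oil jar:** It was still found at the same image position as at the start. The look-alikes were not handled.

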